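Undo the wing screw so the toy tray springs out

ROBOT

A 6-joint arm with a two-finger parallel gripper is mounted at the origin on the work surface. World frame = base frame: x ahead of the robot, y to its left, z up, the work surface at z = 0. Lengths are in m, angles in rad, forces in N, time in s.
With the tool pointing down it reaches from about 0.25 to 0.775 m from the base axis. Payload 4 kg.
Tool frame: the origin (TCP) lies between the finger pads; the fingertips stand 11 mm ahead of it and the grasp point (between the pads) lies 8 mm behind it; z points along the fingers, y is the line along which they close (so a half turn about z gives the same grasp; the last joint's range is limited). The gripper opens to 85 mm and grips with 20 to 120 N. Pads are 22 mm wide; open, the fingers measure 114 mm over their backs; the gripper's body (76 mm by 85 mm) begins 54 mm behind the grasp point. The pads swing forward as they close: fully open they stand 13 mm farther back than shut.
Start: joints at [1.201, 0.087, 1.371, -0, 1.684, -0.103], TCP at [0.145, 0.531, 0.21] pointing down, gripper open.
Joint ranges: [-3.1, 3.1], [-0.76, 2.03], [0.27, 2.55], [-1.08, 4.22], [0.17, 2.65], [-2.57, 2.57]. Speed limits (rad/s): [2.79, 2.79, 3.14, 3.14, 3.14, 3.14].

INTERFACE

Orientations are given as a rotation vector (axis times angle).
In Python, from plant import manip gives the robot as it stands.
- The arm moves only by the tool carry_out, never from a script. Its argument "targets" is a list of rows, each a list of 3 entries, a list of its own where there are three numbers: the opening, from -1 (shut) to 1 (fully open), so that 0 is half open, then the shift along the tool's x, y, z as a fraction of full scale, then the turn about the tool's z as a fraction of full scale. A call has 1 to 20 rows; each row shifts and turns the commanded pose from where the row before left it, along the tool's axes as they then stand; what a row does not reach is not made up. Full scale, the value 1, is 20 cm for a shift and 180 degrees for a turn. A row lasts 1/12 s, in which the tool goes at most 41.7 mm and 7.16 degrees, less where a joint would pass 70% of its speed; a pose out of reach is approached as far as the arm can. A call with a number of a shift or a turn outside -1 to 1 is refused whole. A call with a gripper value outside its range is refused whole. The fingers move at their own pace and stop on an object; the grip force is fixed at half the most. Time passes only in rows, so rows that do not move let the fingers close. It gives the time, the measured TCP pose, the force, the opening and the grip force at its end, in the units of the state.
- manip.state(): the state, without advancing time (a new reading comes with each control period).
- manip.camera(name): name is "scene" or "top"; returns (picture, depth): 420x560x3 uint8, red, green, blue; 420x560 float32, m along the optical axis (not along the pixel's ray), 0 where there is no reading.
- manip.camera_info(name): a dict with "fx", "fy", "cx", "cy" (pixels), "rvec" (rotation vector, rad) and "tvec" (3), from world to camera coordinates, as OpenCV has them. Camera axes: x right, y down, z forward; pixel columns grow to the right and rows downward; lengths in m; the calibration is good to about 2 mm. A picture is of the moment at which its call begins. camera_info takes no time and is no camera call.
- manip.job_done(): hands the job in; it is judged then, once.
The state is a dict: "clock": time; "joints": joint angles; "joint_velocities": joint speeds; "tau": joint torques, N m; "ee_pos": TCP position; "tool_rot": TCP orientation; "ft_force": force on the tool from outside, world axes, zero at the start; "torque": the same for the moment, N m; "grip_width": finger opening in m; "gripper_force": force on a finger pad.
Only numpy, scipy, OpenCV 4.12 (cv2) and the standard library are available. Lean on these libraries where they do the work, as an engineer would, in place of code of your own. Each camera call takes 0.05 s, during which the arm holds its last target. There are 200 camera calls.

TASK

Release the locked spring tray on the toy shelf. Before you let the tray go, slide the small pale blue cup in front of it out of the tray's way with your fingertips, without lifting or tipping it; then undo the yellow wing screw on the case, anticlockwise seen from above, with light fingertip strokes on its wings until the tray springs fully out by itself. Never grip or force the screw, do not let the tray hit the cup, and leave the other toys where they are.

Things in the scene. Friction and masses are not known exactly. Their poses are not given: they have to be found in the camera images.
- tray_unit: Case of the pull-out tray: a fixed, light wooden box 176 mm long (its x), 140 wide (its y), 72 high, with a flat top. Its origin lies on the shelf surface straight under the wing screw's axis; the case runs from x = -120 (front, where the tray comes out along -x) to x = +56 mm (back), and over y = +-70 mm.
- rail_mid (a point): Middle of the beech gallery rail at the back of the case's top: a fixed round bar 10 mm thick along the case's y, 50 mm behind the screw axis, 24 mm above the top, on two end posts. The wings pass it with 4 mm to spare; only 29 mm is free between hub and rail, too tight for most closed grippers, so stroke the wings round on the open side, towards the case's front.
- tray (a joint): How far the tray has slid out, m: about 0.001 while locked, 0.095 fully out. A spring pushes it out with about 4 N (about 2.6 N when out) and a damper slows it: it takes about half a second. While locked it cannot be pulled out.
- tray_front (a point): Centre of the outer face of the tray's sage green front panel (118 mm wide, 53 high, centre 34 mm above the shelf surface, flush with the case's front when shut). A beech knob 24 mm thick stands 18 mm out from it. When let go, panel and knob come out 95 mm along the case's -x.
- wing_screw (a joint): Angle of the yellow wing screw, rad; grows anticlockwise seen from above, which undoes it (it rises 0.955 mm a rad). 0: screwed right down, wing_a along the case's +x. Starts at 0 to 2.5, stops at 11. Its tip holds the tray until about 8.4 rad; then the tray springs out. Turns with about 0.04 N m (1 to 2 N at a wing) and stays where it is left.
- screw_top (a point): Centre of the top of the wing screw's hub, on the vertical screw axis: 32 mm above the case's top when screwed right down, rising with the screw. The hub is 31 mm in diameter, from 4 to 32 mm above the case's top (screwed down).
- wing_a (a point): Near the tip of one wing, 35.5 mm from the axis, at half the wing's height (22 mm above the case's top when screwed down). Each wing is an upright blade 7 mm thick (10 mm at its round tip), from the hub out to 40.5 mm from the axis, and 10 to 34 mm above the case's top when screwed down.
- wing_b (a point): The same point on the opposite wing.
- cup_small: The smallest of three pale blue ceramic cups, upright in front of the tray, in its way: straight-sided, 60 mm wide, 48 high, about 0.13 kg, open at the top. Origin: centre of its underside; z along its axis. It is clear of the tray when its centre is over 89 mm to one side of the case's x axis (case's y), or beyond x = -265 mm in the case's frame.
- cup_mid: Bystander: pale blue ceramic cup, 76 mm wide, 60 mm high. Origin: centre of its underside.
- cup_large: Bystander: pale blue ceramic cup, 92 mm wide, 72 mm high. Origin: centre of its underside.
- ball: Bystander: ridged green silicone ball 70 mm in diameter with a flat foot. Origin: centre of its underside.
- paddle: Bystander: beech clacker paddle lying flat, 197 mm long, 66 mm wide, 21 mm thick. Its plates are at its +x end, its handle along -x; the origin lies on its underside between them.
- prism: Bystander: frosted glass prism lying on one face, triangular, 40 mm sides, 90 mm long along its y, 35 mm high. Origin: centre of its underside.
- egg: Bystander: coral red wooden egg shaker standing on its flat end, 44 mm in diameter, 58 mm high. Origin: centre of its underside.
There are look-alikes about, which are no part of the job. What is shaped like the tray_unit but red or turquoise is not meant. Leave any purple look-alike of the cup_small alone.

How it is judged:
By the outcome, as a careful person would: the job done as asked, in the order asked, and still so for the second after the job is handed in, with the robot touching nothing.
It also fails if it takes over 61 s, if anything falls off the work surface, if the arm or the gripper's body presses on something with over 40 N, if the wrist force passes 120 N, or if a joint passes its speed limit or range.

## Working session

There is one attempt and no reset: what is moved stays moved. The work goes in short steps, Python scripts to look and compute and a tool call to move; the robot and the scene stay as the last step left them, time stands still between calls to the robot, and variables do not carry over. Pictures are saved under pics/ and viewed, at most 10 in all, crops included, and the job is handed in when it is done.

Besides the shell and the picture viewer there is one more tool, called as name(argument=value, ...) on one line, values as JSON. carry_out: Moves the arm, as the interface text tells. Shift numbers are shares of 20 cm and turn numbers shares of 180 degrees, none past 1 either way. Its arguments: {"type":"object","properties":{"targets":{"type":"array","items":{"type":"array"}}},"required":["targets"]}

```bash
mkdir -p pics
cat > h.py <<'E'
import numpy as np, cv2
from plant import manip
def cam(n):
    p,d=manip.camera(n); i=manip.camera_info(n)
    K=np.array([[i['fx'],0,i['cx']],[0,i['fy'],i['cy']],[0,0,1.]])
    R=cv2.Rodrigues(np.array(i['rvec'],float))[0]; t=np.array(i['tvec'],float).reshape(3)
    return p,d,K,R,t
def world(d,K,R,t):
    v,u=np.mgrid[:d.shape[0],:d.shape[1]]
    c=np.stack([(u-K[0,2])/K[0,0]*d,(v-K[1,2])/K[1,1]*d,d],-1)
    return (c-t)@R
def save(n,p): cv2.imwrite('pics/'+n,cv2.cvtColor(p,cv2.COLOR_RGB2BGR))
E
python3 - <<'E'
from h import *
for n in('top','scene'):
    p,d,K,R,t=cam(n); save(n+'0.png',p); np.savez(n+'0.npz',p=p,d=d,K=K,R=R,t=t); print(n,-R.T@t,K[0,0])
s=manip.state(); print(s)
E
```

```text
top [0.30098708 0.01792002 1.39660866] 442.3613500995148
scene [ 0.94158425 -0.67552612  1.0179342 ] 458.71408298833643
{'clock': 0.1, 'joints': array([ 1.20093382e+00,  8.78676446e-02,  1.37217070e+00,  1.39195275e-05,
        1.68358275e+00, -1.03133131e-01]), 'joint_velocities': array([-0.00031932, -0.00143364, -0.00413282, -0.00037958, -0.00062684,
       -0.00036162]), 'tau': array([ 2.73603633e-03, -3.53012681e+01, -3.14218962e+01, -1.00679409e-05,
        7.89155136e-03,  8.15039897e-06]), 'ee_pos': array([0.1448006 , 0.53006999, 0.20932928]), 'tool_rot': array([-4.17669022e-01, -3.11321008e+00,  3.09200095e-03]), 'ft_force': array([-0.64427603, -0.43042548, -0.77985532]), 'torque': array([-0.03916207, -0.05755249,  0.02846976]), 'gripper_force': 0.0, 'grip_width': 0.08520972069000449}
```

View pics/top0.png

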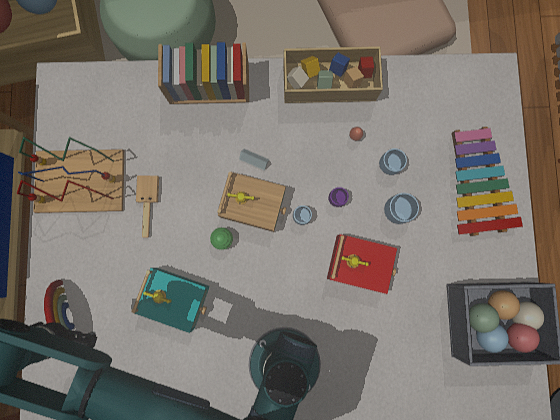

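View pics/scene0.png

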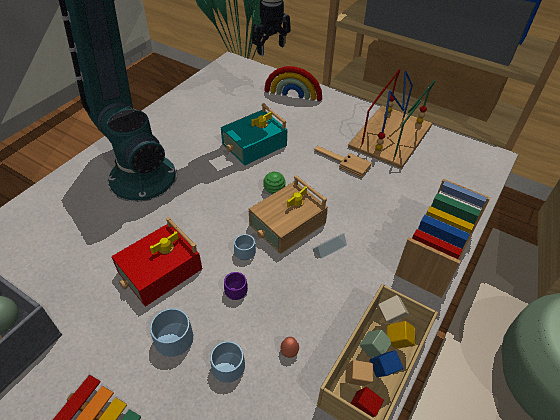

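Candidates in the top view: the light wooden case at (255,201), a red one at (364,263) and a turquoise one at (170,298). The wooden one matches tray_unit. For the cup, the pale blue one at (304,214) is the smallest and stands in front of the tray. The others are (394,161), (403,208) and the purple look-alike at (339,197). Next I measure these and confirm with a crop.

Run:
```python
from h import *
z=np.load('top0.npz'); p,d,K,R,t=[z[k] for k in('p','d','K','R','t')]
W=world(d,K,R,t)
hsv=cv2.cvtColor(p,cv2.COLOR_RGB2HSV)
sub=np.zeros(d.shape,bool); sub[165:240,205:300]=1
top=sub&(abs(W[...,2]-.072)<.006)
n,l,st,c=cv2.connectedComponentsWithStats(top.astype(np.uint8)); k=1+np.argmax(st[1:,4])
pts=W[l==k]; r=cv2.minAreaRect(pts[:,:2].astype(np.float32)*1000); print('case',r,pts[:,2].mean(),cv2.boxPoints(r))
ye=sub&(hsv[...,0]>22)&(hsv[...,0]<34)&(hsv[...,1]>170)&(hsv[...,2]>120)&(W[...,2]>.085)
q=W[ye]; v,u=np.nonzero(ye); print('yellow',len(q),q.mean(0),q[:,2].max()); 
r=cv2.minAreaRect(q[:,:2].astype(np.float32)*1000); print(r)
hub=q[q[:,2]>.1]; 
rail=sub&(W[...,2]>.085)&~ye; print('rail',cv2.minAreaRect(W[rail][:,:2].astype(np.float32)*1000),W[rail][:,2].mean())
for nm,(a,b,w) in dict(cup=(304,214,14),pur=(339,197,14),mid=(394,161,20),lar=(403,208,24),ball=(221,238,16)).items():
    m=np.zeros(d.shape,bool); m[b-w:b+w,a-w:a+w]=1; m&=W[...,2]>.02
    # rim ring
    h=np.percentile(W[m][:,2],90); rr=m&(W[...,2]>h-.012)
    print(nm,h,cv2.minEnclosingCircle(W[rr][:,:2].astype(np.float32)*1000))
crop=cv2.resize(p[160:250,200:350],None,fx=5,fy=5,interpolation=cv2.INTER_CUBIC); save('crop0.png',crop)
```

```text
case ((494.5284423828125, 85.98433685302734), (174.1809539794922, 140.7421875), 73.70174407958984) 0.07245619054666767 [[402.54443   22.142464]
 [537.63074  -17.35508 ]
 [586.51245  149.8262  ]
 [451.42615  189.32376 ]]
yellow 44 [0.50243101 0.11783822 0.10367078] 0.11226992106868096
((501.30841064453125, 115.34298706054688), (20.353759765625, 69.95802307128906), 4.063963413238525)
rail ((433.28460693359375, 93.04304504394531), (298.4349670410156, 108.16224670410156), 40.834861755371094) 0.23276345046952737
cup 0.052023809186792516 ((387.8565673828125, -32.26846694946289), 100.32552337646484)
pur 0.05048397745463677 ((413.52069091796875, -92.22879791259766), 157.46937561035156)
mid 0.06226872514595042 ((468.2669372558594, -184.12547302246094), 262.3070068359375)
lar 0.07459992568224065 ((393.51080322265625, -196.912353515625), 233.90945434570312)
ball 0.06613464245166555 ((348.0411376953125, 113.22146606445312), 106.28483581542969)
```

View pics/crop0.png

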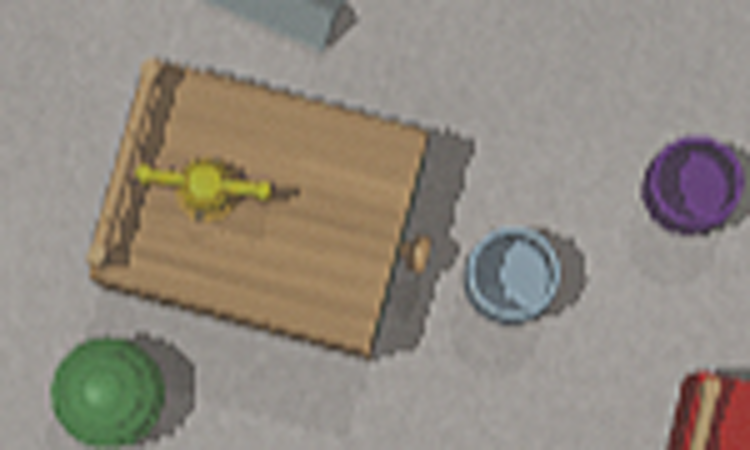

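The crop confirms the wooden case with its yellow wing screw at crop (205,185), beech knob at (418,252), and the pale blue cup rim at (513,276). The purple cup is at (694,185). Next I work out the cup position in the case frame.

```bash
cat >> h.py <<'E'
a=np.deg2rad(73.7); XC=np.array([np.cos(a),np.sin(a)]); YC=np.array([-XC[1],XC[0]]); O=np.array([.503,.117])
def ray(u,v,z,K,R,t):
    C=-R.T@t; q=R.T@np.linalg.inv(K)@[u,v,1.]; return (C+q*(z-C[2])/q[2])[:2]
def case(p): p=np.asarray(p)[:2]-O; return np.round(1000*np.array([p@XC,p@YC]),1)
def where():
    s=manip.state(); R=cv2.Rodrigues(s['tool_rot'])[0]
    yaw=np.rad2deg(np.arctan2(R[1,0],R[0,0]))-73.7
    print('t',round(s['clock'],2),'case mm',case(s['ee_pos']),'z',round(s['ee_pos'][2]*1000,1),'yaw',round(yaw,1),'j',np.round(s['joints'],2),'F',np.round(s['ft_force'],1),'w',round(s['grip_width'],3)); return s,R
def toolshift(s,R,cx,cy,z):
    w=np.append(O+(cx*XC+cy*YC)/1000,z/1000.); return np.round(R.T@(w-s['ee_pos'])/.2,3)
E
python3 - <<'E'
from h import *
z=np.load('top0.npz'); p,d,K,R,t=[z[k] for k in('p','d','K','R','t')]
print('screw ray',case(ray(241,197,.106,K,R,t)))
cup=ray(302.6,215.2,.048,K,R,t); print('cup',cup,case(cup)); print('purple',case(ray(338.8,197,.048,K,R,t)),'ball',case(ray(221,238,.035,K,R,t)))
for e in((200+145/5,160+173/5),(200+265/5,160+190/5)): print('wing',case(ray(*e,.094,K,R,t)))
cc=case(cup); s,Rt=where(); print(toolshift(s,Rt,cc[0],cc[1]-62,210),toolshift(s,Rt,cc[0],cc[1]-62,28))
E
```

```text
screw ray [-2.7  3.5]
cup [ 0.44703273 -0.06832398] [-193.6    1.7]
purple [-287.2  -81.8] ball [ 30.7 133.4]
wing [35.2  4.3]
wing [-36.6  -4.3]
t 0.1 case mm [295.9 459.7] z 209.3 yaw 91.0 j [ 1.2   0.09  1.37  0.    1.68 -0.1 ] F [-0.6 -0.4 -0.8] w 0.085
[-2.556e+00 -2.493e+00  1.000e-03] [-2.557 -2.492  0.911]
```

carry_out(targets=[[0,[-0.06,-0.06,0],0],[0,[-0.13,-0.127,0],0],[0,[-0.13,-0.127,0],0],[0,[-0.13,-0.127,0],0],[0,[-0.13,-0.127,0],0],[0,[-0.13,-0.127,0],0],[0,[-0.13,-0.127,0],0],[0,[-0.13,-0.127,0],0],[0,[-0.13,-0.127,0],0],[0,[-0.13,-0.127,0],0],[0,[-0.13,-0.127,0],0],[0,[-0.13,-0.127,0],0],[0,[-0.13,-0.127,0],0],[0,[-0.13,-0.127,0],0],[0,[-0.13,-0.127,0],0],[0,[-0.13,-0.127,0],0],[0,[-0.13,-0.127,0],0],[0,[-0.13,-0.127,0],0],[0,[-0.13,-0.127,0],0],[0,[-0.13,-0.127,0],0]])

```text
clock: 1.77
ee_pos: [0.503, -0.0817, 0.2098]
tool_rot: [-0.419, -3.113, -0.001]
ft_force: [0.6, 0.2, -0.0]
grip_width: 0.0426
gripper_force: 0.0
```

Run:
```python
from h import *
s,R=where(); print(toolshift(s,R,-193.6,-60.3,28))
```

```text
t 1.77 case mm [-190.7  -55.8] z 209.8 yaw 91.0 j [-0.27 -0.    1.46  0.    1.68 -1.58] F [ 0.6  0.2 -0. ] w 0.043
[-0.023 -0.015  0.909]
```

carry_out(targets=[[0,[-0.025,-0.015,0.08],0],[0,[0,0,0.13],0],[0,[0,0,0.13],0],[0,[0,0,0.13],0],[0,[0,0,0.13],0],[0,[0,0,0.13],0],[0,[0,0,0.1],0],[0,[0,0,0.07],0],[0,[0,0,0],0]])

```text
clock: 2.52
ee_pos: [0.5032, -0.0832, 0.0259]
tool_rot: [-0.417, -3.105, -0.002]
ft_force: [-1.4, 0.2, 0.4]
grip_width: 0.0428
gripper_force: 0.0
```

Run:
```python
from h import *
s,R=where(); p,d,*_=cam('scene'); save('s1.png',cv2.resize(p[190:330,180:340],None,fx=4,fy=4))
```

```text
t 2.52 case mm [-192.1  -56.4] z 25.9 yaw 91.0 j [-0.28  0.12  1.71  0.    1.32 -1.58] F [-1.4  0.2  0.4] w 0.043
```

View pics/s1.png

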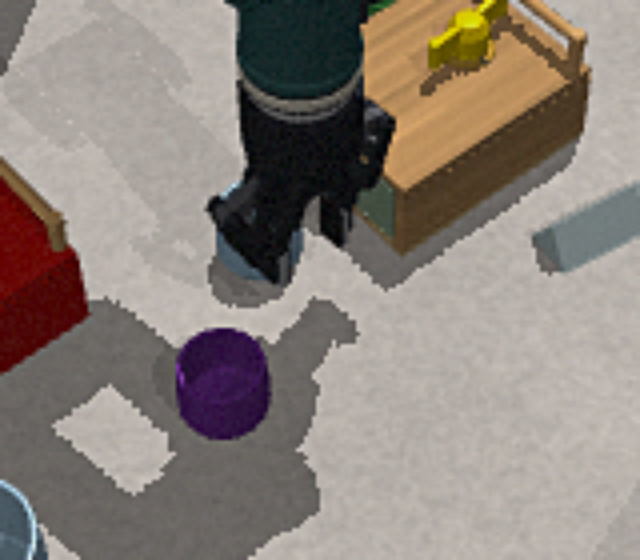

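The open fingertips straddle the cup's far side (crop 245,230), clear of the case at (400,210) and the purple cup at (223,385). I push the cup along +tool x.

carry_out(targets=[[0,[0.02,0,0],0],[0,[0.03,0,0],0],[0,[0.03,0,0],0],[0,[0.04,0,0],0],[0,[0.04,0,0],0],[0,[0.04,0,0],0],[0,[0.04,0,0],0],[0,[0.04,0,0],0],[0,[0.04,0,0],0],[0,[0.04,0,0],0],[0,[0.04,0,0],0],[0,[0.04,0,0],0],[0,[0.04,0,0],0],[0,[0.04,0,0],0],[0,[0.04,0,0],0],[0,[0.04,0,0],0],[0,[0.04,0,0],0],[0,[0.03,0,0],0],[0,[0.015,0,0],0],[0,[0,0,0],0]])

```text
clock: 4.23
ee_pos: [0.374, -0.0478, 0.0304]
tool_rot: [0.418, 3.114, 0.0]
ft_force: [-0.1, 0.4, -0.3]
grip_width: 0.0428
gripper_force: 0.0
```

carry_out(targets=[[0,[-0.04,0,0],0],[0,[-0.08,0,0],0],[0,[-0.08,0,-0.05],0],[0,[0,0,-0.15],0],[0,[0,0,-0.18],0],[0,[0,0,-0.18],0],[0,[0,0,-0.15],0]])

```text
clock: 4.82
ee_pos: [0.4147, -0.059, 0.175]
tool_rot: [0.418, 3.111, -0.0]
ft_force: [0.5, -0.2, -0.0]
grip_width: 0.0427
gripper_force: 0.0
```

Run:
```python
from h import *
s,R=where(); p,d,K,Rc,t=cam('scene'); save('s2.png',p[100:330,80:400].repeat(2,0).repeat(2,1))
hsv=cv2.cvtColor(p,cv2.COLOR_RGB2HSV); W=world(d,K,Rc,t)
m=(W[...,2]>.035)&(W[...,2]<.056)&(hsv[...,0]>90)&(hsv[...,0]<115)&(hsv[...,1]>40)&(abs(W[...,0]-.35)<.12)&(W[...,1]>-.12)&(W[...,1]<.06)
print(m.sum(),case(np.array(cv2.minEnclosingCircle(W[m][:,:2].astype(np.float32)*1000)[0])/1000),cv2.minEnclosingCircle(W[m][:,:2].astype(np.float32)*1000)[1])
# stroke 1 start: wing_b at 187, tool lag start at phi=178
for phi in(175,):
    u=np.array([np.cos(np.deg2rad(phi)),np.sin(np.deg2rad(phi))]);n=np.array([-u[1],u[0]]);q=31*u-18*n;print(phi,q,toolshift(s,R,*q,140))
```

```text
t 4.82 case mm [-193.7   35.3] z 175.0 yaw 91.0 j [-0.28 -0.2   1.72  0.    1.63 -1.58] F [ 0.5 -0.2 -0. ] w 0.043
134 [-191.    -2.5] 29.71213722229004
175 [-29.31323227  20.63333259] [-0.088  0.821  0.175]
```

View pics/s2.png

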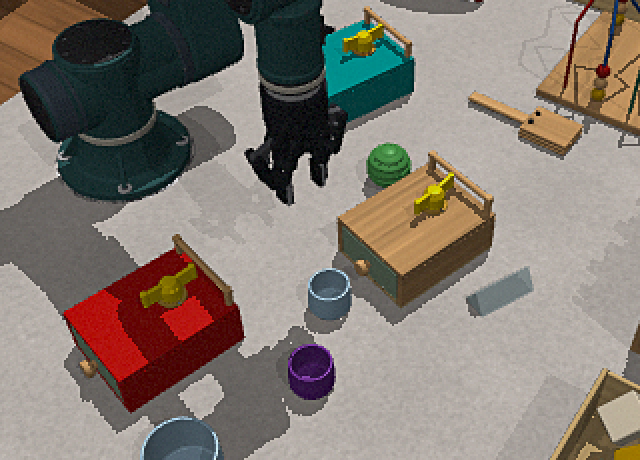

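The cup still sits at its old pixel (244,245 in the full frame), so the push did not move it. I check where the fingertips really are against the reported pose.

Run:
```python
from h import *
s,R=where(); 
for n in('scene','top'):
    p,d,K,Rc,t=cam(n); W=world(d,K,Rc,t); hsv=cv2.cvtColor(p,cv2.COLOR_RGB2HSV)
    m=(W[...,2]>.12)&(W[...,2]<.26)&(hsv[...,2]<80)&(np.hypot(W[...,0]-s['ee_pos'][0],W[...,1]-s['ee_pos'][1])<.12)
    q=W[m]; zl=np.percentile(q[:,2],1) if len(q) else 0
    print(n,len(q),'lowest',zl, [case(x) for x in q[q[:,2]<zl+.004][:6]])
    m=(W[...,2]>.035)&(W[...,2]<.056)&(abs(W[...,0]-.40)<.13)&(W[...,1]>-.13)&(W[...,1]<.06)&(hsv[...,0]>90)&(hsv[...,0]<115)
    (c,r)=cv2.minEnclosingCircle(W[m][:,:2].astype(np.float32)*1000); print('cup',m.sum(),case(np.array(c)/1000),r)
p1=cv2.imread('pics/s1.png')
p,d,K,Rc,t=cam('scene')
for c in((272,282),(340,248)): print('s1 tip',case(ray(180+c[0]/4,190+c[1]/4,.017,K,Rc,t)))
for c in((288,202),(322,186)): print('s2 tip',case(ray(80+c[0]/2,100+c[1]/2,.16,K,Rc,t)))
```

```text
t 4.87 case mm [-193.7   31.9] z 181.7 yaw 91.0 j [-0.28 -0.21  1.71  0.    1.63 -1.58] F [ 2.3 -0.2  3.9] w 0.043
scene 277 lowest 0.208755679510807 [array([-170.8,   43.2]), array([-170.8,   38.7]), array([-172.3,   37. ]), array([-171.3,   34. ]), array([-172.2,   37.4]), array([-171.4,   34.2])]
cup 190 [-190.6   -4.4] 30.198095321655273
top 1 lowest 0.2577107728842925 [array([-156.8,   40.2])]
cup 0 [-253.5  449.9] 0.0
s1 tip [-206.7  -40.2]
s1 tip [-153.3  -47.6]
s2 tip [-197.7   63.4]
s2 tip [-146.2   58.2]
```

Run:
```python
from h import *
s,R=where(); p,d,K,Rc,t=cam('scene'); W=world(d,K,Rc,t); hsv=cv2.cvtColor(p,cv2.COLOR_RGB2HSV)
print(s['ee_pos'])
for v in range(168,206,3):
    print(v,[ (hsv[v,u,2],*case(W[v,u]).astype(int),int(W[v,u,2]*1000)) for u in range(205,250,6)])
```

```text
t 5.02 case mm [-193.8   35.5] z 173.4 yaw 91.0 j [-0.28 -0.2   1.72  0.    1.62 -1.58] F [-0.6 -1.2 -0.8] w 0.043
[ 0.41457927 -0.05901207  0.1733719 ]
168 [(np.uint8(185), np.int64(-77), np.int64(351), 5), (np.uint8(204), np.int64(-60), np.int64(342), 1), (np.uint8(16), np.int64(-229), np.int64(27), 317), (np.uint8(20), np.int64(-215), np.int64(24), 311), (np.uint8(15), np.int64(-198), np.int64(25), 300), (np.uint8(23), np.int64(-186), np.int64(19), 298), (np.uint8(22), np.int64(-151), np.int64(44), 260), (np.uint8(18), np.int64(-145), np.int64(27), 268)]
171 [(np.uint8(182), np.int64(-82), np.int64(344), 0), (np.uint8(214), np.int64(-67), np.int64(332), 0), (np.uint8(19), np.int64(-232), np.int64(24), 312), (np.uint8(20), np.int64(-215), np.int64(25), 301), (np.uint8(20), np.int64(-205), np.int64(16), 302), (np.uint8(13), np.int64(-182), np.int64(25), 282), (np.uint8(17), np.int64(-170), np.int64(18), 280), (np.uint8(27), np.int64(-147), np.int64(24), 262)]
174 [(np.uint8(87), np.int64(-252), np.int64(45), 300), (np.uint8(37), np.int64(-243), np.int64(33), 303), (np.uint8(23), np.
[... 3695 characters left out ...]
), np.int64(-131), np.int64(209), -1), (np.uint8(0), np.int64(-221), np.int64(30), 202), (np.uint8(186), np.int64(-106), np.int64(181), 4), (np.uint8(189), np.int64(-90), np.int64(172), 1), (np.uint8(183), np.int64(-75), np.int64(161), 0), (np.uint8(188), np.int64(-62), np.int64(148), 1)]
204 [(np.uint8(173), np.int64(-167), np.int64(221), 0), (np.uint8(172), np.int64(-154), np.int64(208), 1), (np.uint8(181), np.int64(-140), np.int64(197), 0), (np.uint8(184), np.int64(-126), np.int64(186), 1), (np.uint8(173), np.int64(-111), np.int64(175), 0), (np.uint8(172), np.int64(-99), np.int64(160), 3), (np.uint8(184), np.int64(-83), np.int64(151), 0), (np.uint8(186), np.int64(-68), np.int64(140), -1)]
```

The depth image puts the fingertips at z≈0.20 while the reported TCP z is 0.173. They should stand about 5 mm below the TCP but are about 27 mm above it, so the push passed over the cup. The lateral position agrees with the report. I go back behind the cup, descend further and verify the tip height.

carry_out(targets=[[0,[-0.1,0.005,0],0],[0,[-0.15,0.005,0],0],[0,[-0.15,0,0],0],[0,[-0.1,0,0.05],0],[0,[0,0,0.15],0],[0,[0,0,0.18],0],[0,[0,0,0.18],0],[0,[0,0,0.14],0],[0,[0,0,0.08],0],[0,[0,0,0.04],0],[0,[0,0,0],0],[0,[0,0,0],0]])

```text
clock: 6.07
ee_pos: [0.5098, -0.0829, 0.0078]
tool_rot: [-0.418, -3.112, -0.0]
ft_force: [-0.9, 0.1, 0.2]
grip_width: 0.0421
gripper_force: 0.0
```

```bash
cat >> h.py <<'E'
def tips():
    s,_=where(); p,d,K,Rc,t=cam('scene'); W=world(d,K,Rc,t); hsv=cv2.cvtColor(p,cv2.COLOR_RGB2HSV)
    e=s['ee_pos']; m=(hsv[...,2]<60)&(hsv[...,1]<140)&(np.hypot(W[...,0]-e[0],W[...,1]-e[1])<.06)&(W[...,2]>.012)&(W[...,2]<e[2]+.12)
    q=W[m]; z=np.sort(q[:,2])[:8]; print('tip z mm',np.round(z*1000),[case(x).tolist() for x in q[q[:,2]<=z[3]]]); return p
E
python3 - <<'E'
from h import *
p=tips(); save('s3.png',cv2.resize(p[190:330,180:340],None,fx=4,fy=4))
E
```

```text
t 6.07 case mm [-190.   -62.7] z 7.8 yaw 91.0 j [-0.27  0.15  1.72  0.    1.27 -1.58] F [-0.9  0.1  0.2] w 0.042
tip z mm [22. 30. 31. 34. 35. 35. 36. 37.] [[-190.7, -29.4], [-167.6, -56.7], [-218.0, -15.5], [-166.5, -67.9]]
```

View pics/s3.png

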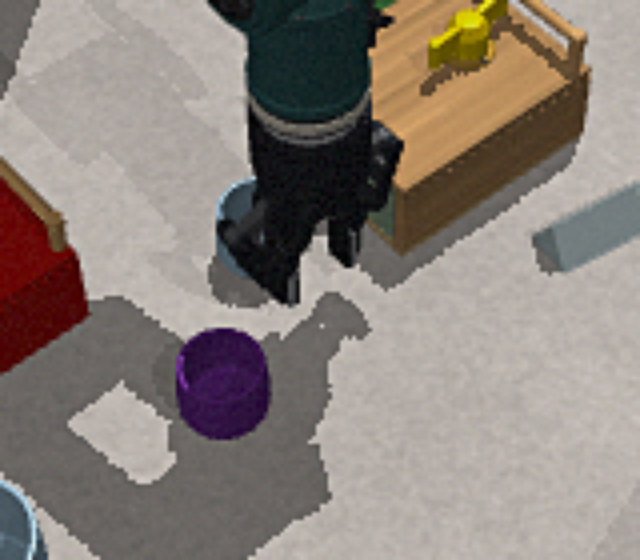

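Tips are at z≈35 mm with a reading of 7.8 (pixel 295,300 in the crop), so the 27 mm offset holds. I lower 18 mm more and push.

carry_out(targets=[[0,[0,0,0.05],0],[0,[0,0,0.04],0],[0,[0.02,0,0],0],[0,[0.03,0,0],0],[0,[0.03,0,0],0],[0,[0.03,0,0],0],[0,[0.04,0,0],0],[0,[0.04,0,0],0],[0,[0.04,0,0],0],[0,[0.04,0,0],0],[0,[0.04,0,0],0]])

```text
clock: 7.03
ee_pos: [0.4499, -0.0666, -0.0092]
tool_rot: [0.418, 3.113, -0.0]
ft_force: [1.2, -0.9, 1.3]
grip_width: 0.0425
gripper_force: 0.6
```

```bash
cat >> h.py <<'E'
def cup():
    p,d,K,Rc,t=cam('scene'); W=world(d,K,Rc,t); hsv=cv2.cvtColor(p,cv2.COLOR_RGB2HSV)
    m=(W[...,2]>.03)&(W[...,2]<.056)&(hsv[...,0]>90)&(hsv[...,0]<115)&(hsv[...,1]>40)&(abs(W[...,0]-.38)<.13)&(W[...,1]>-.12)&(W[...,1]<.06)
    c,r=cv2.minEnclosingCircle(W[m][:,:2].astype(np.float32)*1000); print('cup',m.sum(),case(np.array(c)/1000),round(r,1),'ztop',np.percentile(W[m][:,2],95)); return p
E
python3 - <<'E'
from h import *
where(); cup()
E
```

```text
t 7.03 case mm [-191.1   -0.6] z -9.2 yaw 91.0 j [-0.27  0.03  1.88  0.    1.22 -1.58] F [ 1.2 -0.9  1.3] w 0.042
cup 55 [-197.5    1.9] 30.2 ztop 0.050945102153637574
```

Run:
```python
from h import *
p=cup(); save('s4.png',cv2.resize(p[170:310,170:330],None,fx=4,fy=4)); tips()
```

```text
cup 56 [-197.1    2.4] 29.6 ztop 0.05208195036096166
t 7.13 case mm [-191.     0.7] z -9.8 yaw 91.0 j [-0.27  0.03  1.89  0.    1.22 -1.58] F [ 0.8 -0.3  0.1] w 0.043
tip z mm [15. 17. 18. 19. 19. 20. 20. 20.] [[-168.5, 3.8], [-169.4, -1.9], [-168.0, -4.6], [-168.3, -9.5]]
```

View pics/s4.png

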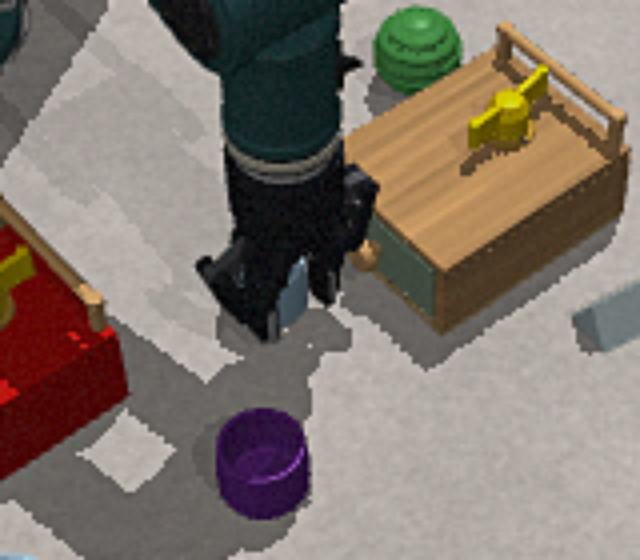

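The cup's near wall shows between the fingertips (crop 292,290), upright, and it has moved along with them. I continue the push and then retreat.

carry_out(targets=[[0,[0.02,0,0],0],[0,[0.03,0,0],0],[0,[0.04,0,0],0],[0,[0.04,0,0],0],[0,[0.04,0,0],0],[0,[0.04,0,0],0],[0,[0.04,0,0],0],[0,[0.04,0,0],0],[0,[0.04,0,0],0],[0,[0.03,0,0],0],[0,[0.02,0,0],0],[0,[0.01,0,0],0],[0,[0,0,0],0],[0,[0,0,0],0],[0,[-0.05,0,0],0],[0,[-0.1,0,0],0],[0,[-0.1,0,0],0],[0,[0,0,-0.15],0],[0,[0,0,-0.2],0],[0,[0,0,-0.2],0]])

```text
clock: 8.85
ee_pos: [0.423, -0.0592, 0.0998]
tool_rot: [-0.417, -3.108, -0.001]
ft_force: [0.8, 0.2, 0.2]
grip_width: 0.0426
gripper_force: 0.0
```

carry_out(targets=[[-1,[0,0,-0.15],0.039],[-1,[0,0,0],0.039],[-1,[0,0,0],0.039],[-1,[0,0,0],0.039]])

```text
clock: 9.18
ee_pos: [0.4247, -0.0597, 0.1313]
tool_rot: [1.169, 2.914, 0.0]
ft_force: [-0.7, 0.1, -0.8]
grip_width: 0.0001
gripper_force: 0.0
```

Run:
```python
from h import *
p=cup(); s,R=where(); tips()
p,d,K,Rc,t=cam('top'); hsv=cv2.cvtColor(p,cv2.COLOR_RGB2HSV)
W=world(d,K,Rc,t)
m=(W[...,2]>.03)&(W[...,2]<.056)&(hsv[...,0]>90)&(hsv[...,0]<115)&(abs(W[...,0]-.38)<.13)&(W[...,1]>-.12)&(W[...,1]<.06)
print(m.sum(), m.sum() and (case(W[m].mean(0))))
```

```text
cup 212 [-193.6  105.5] 31.3 ztop 0.05053441295496571
t 9.23 case mm [-191.6   25.9] z 130.7 yaw 62.4 j [-0.27 -0.16  1.77  0.    1.53 -1.08] F [1.2 0.6 0. ] w 0.0
t 9.23 case mm [-191.6   25.9] z 130.7 yaw 62.4 j [-0.27 -0.16  1.77  0.    1.53 -1.08] F [1.2 0.6 0. ] w 0.0
tip z mm [154. 156. 160. 161. 161. 163. 163. 163.] [[-185.4, 15.7], [-203.5, 25.5], [-198.3, 20.4], [-197.2, 17.4]]
83 [-194.   111.1]
```

The cup now stands at case y≈107 mm, upright and clear. The closed tip sits about 23 mm above the reported z, so stroking needs a reading of z≈67.

Run:
```python
from h import *
s,R=where(); print(toolshift(s,R,-28.2,22.1,125))
```

```text
t 9.33 case mm [-191.6   26.4] z 130.1 yaw 63.1 j [-0.27 -0.16  1.77  0.    1.53 -1.09] F [-1.2 -0.1  0.1] w 0.0
[0.35  0.738 0.026]
```

carry_out(targets=[[-1,[0.05,0.108,0],0],[-1,[0.06,0.126,0],0],[-1,[0.06,0.126,0],0],[-1,[0.06,0.126,0],0],[-1,[0.06,0.126,0],0],[-1,[0.06,0.126,0],0],[-1,[0,0,0],0.0394],[-1,[0,0,0],0.0394],[-1,[0,0,0],0.0394],[-1,[0,0,0],0.0394],[-1,[0,0,0],0.0394],[-1,[0,0,0],0.0394],[-1,[0,0,0],0.0394],[-1,[0,0,0],0.0394],[-1,[0,0,0],0.0394],[-1,[0,0,0],0.0394],[-1,[0,0,0],0],[-1,[0,0,0],0]])

```text
clock: 10.83
ee_pos: [0.474, 0.0961, 0.13]
tool_rot: [-2.634, -1.711, 0.001]
ft_force: [-0.7, 0.1, -0.1]
grip_width: 0.0002
gripper_force: 0.0
```

Run:
```python
from h import *
s,R=where(); print(toolshift(s,R,-28.2,22.1,67)); p=tips(); save('s5.png',cv2.resize(p[150:260,230:360],None,fx=5,fy=5))
```

```text
t 10.83 case mm [-28.2  22. ] z 130.0 yaw -7.7 j [ 0.08 -0.03  1.65  0.    1.52  0.5 ] F [-0.7  0.1 -0.1] w 0.0
[ 0.    -0.     0.315]
t 10.83 case mm [-28.2  22. ] z 130.0 yaw -7.7 j [ 0.08 -0.03  1.65  0.    1.52  0.5 ] F [-0.7  0.1 -0.1] w 0.0
tip z mm [ 75.  76.  76. 155. 158. 158. 160. 162.] [[-35.3, 16.8], [3.5, -14.5], [-0.1, -18.3], [2.7, -19.6]]
```

View pics/s5.png

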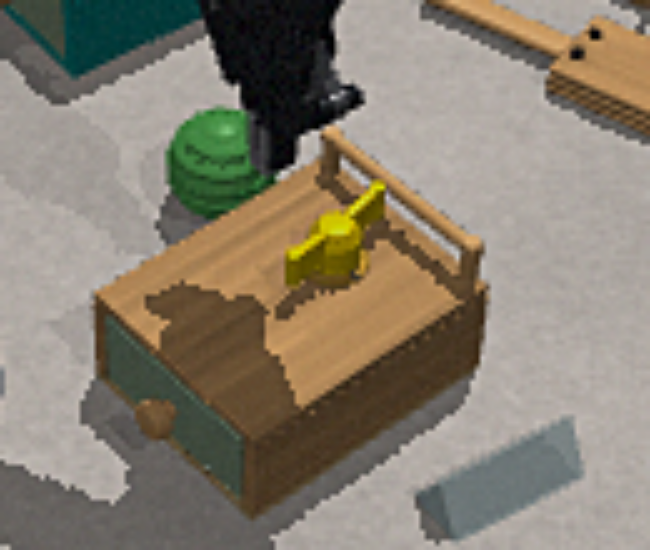

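The closed tip hangs above the case on the wing's clockwise side (crop 270,170), with the screw hub at (338,235) and the front wing at (300,262). I descend and make the first stroke.

carry_out(targets=[[-1,[0,0,0.1],0],[-1,[0,0,0.12],0],[-1,[0,0,0.09],0],[-1,[-0.0098,0.0196,0],-0.0389],[-1,[-0.0098,0.0196,0],-0.0389],[-1,[-0.0098,0.0196,0],-0.0389],[-1,[-0.0098,0.0196,0],-0.0389],[-1,[-0.0098,0.0196,0],-0.0389],[-1,[-0.0098,0.0196,0],-0.0389]])

```text
clock: 11.63
ee_pos: [0.4948, 0.0814, 0.0678]
tool_rot: [-1.84, -2.545, 0.003]
ft_force: [0.3, -1.1, -0.8]
grip_width: 0.0004
gripper_force: 0.6
```

```bash
cat >> h.py <<'E'
def chk():
    s,R=where(); c=case(s['ee_pos']); yaw=np.arctan2(R[1,0],R[0,0])-a; phi=yaw+np.pi
    u=np.array([np.cos(phi),np.sin(phi)]); n=np.array([-u[1],u[0]]); print('phi',np.rad2deg(phi)%360,'r',c@u,'s',-c@n)
def screw():
    for nm in('top','scene'):
        p,d,K,Rc,t=cam(nm); W=world(d,K,Rc,t); hsv=cv2.cvtColor(p,cv2.COLOR_RGB2HSV)
        c=(W[...,:2]-O)@np.array([XC,YC]).T*1000
        m=(hsv[...,0]>22)&(hsv[...,0]<34)&(hsv[...,1]>170)&(hsv[...,2]>70)&(W[...,2]>.08)&(np.hypot(c[...,0],c[...,1])<48)
        q=c[m]; q=q[np.hypot(*q.T)>20]
        f=(hsv[...,0]>35)&(hsv[...,0]<85)&(hsv[...,1]>25)&(W[...,2]>.015)&(W[...,2]<.06)&(abs(c[...,1])<55)&(c[...,0]<-100)&(c[...,0]>-240)
        print(nm,len(q),'wing angle mod180',len(q) and np.rad2deg(np.angle(np.mean(np.exp(2j*np.arctan2(q[:,1],q[:,0])))))/2%180,'zmax',W[m][:,2].max() if m.any() else 0,'front x',np.median(c[f][:,0]) if f.any() else None)
    return p
E
python3 - <<'E'
from h import *
chk(); screw()
E
```

```text
t 11.63 case mm [-36.4  -2.1] z 67.8 yaw 34.6 j [ 0.05  0.06  1.69 -0.    1.4  -0.27] F [ 0.3 -1.1 -0.8] w 0.0
phi 214.56772686241342 r 31.165299639308444 s 18.923374392325506
top 8 wing angle mod180 35.13177765962756 zmax 0.10857956023165496 front x -120.07878965099803
scene 42 wing angle mod180 36.54668195672277 zmax 0.1430147070834207 front x -118.36670369216486
```

The wing follows: its angle is about 216° and the tip is at φ=214.6°. I finish the stroke and lift.

carry_out(targets=[[-1,[-0.0098,0.0196,0],-0.0389],[-1,[-0.0098,0.0196,0],-0.0389],[-1,[-0.0098,0.0196,0],-0.0389],[-1,[-0.0098,0.0196,0],-0.0389],[-1,[-0.0098,0.0196,0],-0.0389],[-1,[-0.0098,0.0196,0],-0.0389],[-1,[-0.0098,0.0196,0],-0.0389],[-1,[-0.0098,0.0196,0],-0.0389],[-1,[-0.0098,0.0196,0],-0.0389],[-1,[-0.0098,0.0196,0],-0.0389],[-1,[-0.0098,0.0196,0],-0.0389],[-1,[0,-0.02,0],0],[-1,[0,0,-0.11],0],[-1,[0,0,-0.11],0],[-1,[0,0.02,0],0]])

```text
clock: 12.98
ee_pos: [0.5382, 0.1012, 0.1174]
tool_rot: [-0.122, 3.13, 0.0]
ft_force: [0.4, -0.1, 1.6]
grip_width: 0.0
gripper_force: 0.0
```

carry_out(targets=[[-1,[0.0121,-0.0182,0],0.0389],[-1,[0.0121,-0.0182,0],0.0389],[-1,[0.0121,-0.0182,0],0.0389],[-1,[0.0121,-0.0182,0],0.0389],[-1,[0.0121,-0.0182,0],0.0389],[-1,[0.0121,-0.0182,0],0.0389],[-1,[0.0121,-0.0182,0],0.0389],[-1,[0.0121,-0.0182,0],0.0389],[-1,[0.0121,-0.0182,0],0.0389],[-1,[0.0121,-0.0182,0],0.0389],[-1,[0.0121,-0.0182,0],0.0389],[-1,[0.0121,-0.0182,0],0.0389],[-1,[0.0121,-0.0182,0],0.0389],[-1,[0.0121,-0.0182,0],0.0389],[-1,[0.0121,-0.0182,0],0.0389],[-1,[0.0121,-0.0182,0],0.0389],[-1,[0.0121,-0.0182,0],0.0389],[-1,[0.0121,-0.0182,0],0.0389],[-1,[0.0121,-0.0182,0],0.0389],[-1,[0.0121,-0.0182,0],0.0389]])

```text
clock: 14.65
ee_pos: [0.4678, 0.1081, 0.1118]
tool_rot: [-2.911, -1.181, 0.001]
ft_force: [0.2, -0.4, -0.0]
grip_width: 0.0002
gripper_force: 0.0
```

Run:
```python
from h import *
chk(); screw()
```

```text
t 14.65 case mm [-18.4  31.2] z 111.8 yaw -29.5 j [ 0.11 -0.03  1.69  0.    1.48  0.91] F [ 0.2 -0.4 -0. ] w 0.0
phi 150.4573464881778 r 31.391621533484347 s 18.07113990589641
top 0 wing angle mod180 0 zmax 0 front x -120.0462221962452
scene 97 wing angle mod180 109.26283013117984 zmax 0.11321671688310009 front x -118.2620706222148
```

carry_out(targets=[[-1,[0.0121,-0.0182,0],0.0389],[-1,[0.0121,-0.0182,0],0.0389],[-1,[0.0121,-0.0182,0],0.0389],[-1,[0.0121,-0.0182,0],0.0389],[-1,[0.0121,-0.0182,0],0.0389],[-1,[0.0121,-0.0182,0],0.0389],[-1,[0.0121,-0.0182,0],0.0389],[-1,[0.0121,-0.0182,0],0.0389],[-1,[0,0,0.07],0],[-1,[0,0,0.08],0],[-1,[0,0,0.06],0],[-1,[-0.0098,0.0196,0],-0.0389],[-1,[-0.0098,0.0196,0],-0.0389],[-1,[-0.0098,0.0196,0],-0.0389],[-1,[-0.0098,0.0196,0],-0.0389],[-1,[-0.0098,0.0196,0],-0.0389],[-1,[-0.0098,0.0196,0],-0.0389]])

```text
clock: 16.17
ee_pos: [0.4667, 0.1166, 0.0697]
tool_rot: [-3.025, -0.842, 0.001]
ft_force: [0.5, 1.6, -0.2]
grip_width: 0.0005
gripper_force: 0.5
```

Run:
```python
from h import *
chk(); screw()
```

```text
t 16.17 case mm [-10.6  34.7] z 69.7 yaw -42.6 j [0.13 0.01 1.74 0.   1.4  1.15] F [ 0.5  1.6 -0.2] w 0.0
phi 137.41031080848626 r 31.286919361343163 s 18.37331425945821
top 0 wing angle mod180 0 zmax 0 front x -120.04923787275567
scene 102 wing angle mod180 140.64477556917151 zmax 0.11292730913667207 front x -118.30562691488284
```

carry_out(targets=[[-1,[-0.0098,0.0196,0],-0.0389],[-1,[-0.0098,0.0196,0],-0.0389],[-1,[-0.0098,0.0196,0],-0.0389],[-1,[-0.0098,0.0196,0],-0.0389],[-1,[-0.0098,0.0196,0],-0.0389],[-1,[-0.0098,0.0196,0],-0.0389],[-1,[-0.0098,0.0196,0],-0.0389],[-1,[-0.0098,0.0196,0],-0.0389],[-1,[-0.0098,0.0196,0],-0.0389],[-1,[-0.0098,0.0196,0],-0.0389],[-1,[-0.0098,0.0196,0],-0.0389],[-1,[-0.0098,0.0196,0],-0.0389],[-1,[-0.0098,0.0196,0],-0.0389],[-1,[-0.0098,0.0196,0],-0.0389],[-1,[-0.0098,0.0196,0],-0.0389],[-1,[-0.0098,0.0196,0],-0.0389],[-1,[-0.0098,0.0196,0],-0.0389],[-1,[-0.0098,0.0196,0],-0.0389],[-1,[-0.0098,0.0196,0],-0.0389],[-1,[-0.0098,0.0196,0],-0.0389]])

```text
clock: 17.93
ee_pos: [0.5314, 0.0936, 0.0702]
tool_rot: [0.25, 3.131, -0.002]
ft_force: [1.1, -1.1, 0.3]
grip_width: -0.0001
gripper_force: 0.7
```

carry_out(targets=[[-1,[-0.0098,0.0196,0],-0.0389],[-1,[-0.0098,0.0196,0],-0.0389],[-1,[0,-0.02,0],0],[-1,[0,0,-0.11],0],[-1,[0,0,-0.12],0],[-1,[0,0.02,0],0],[-1,[0.0121,-0.0182,0],0.0389],[-1,[0.0121,-0.0182,0],0.0389],[-1,[0.0121,-0.0182,0],0.0389],[-1,[0.0121,-0.0182,0],0.0389],[-1,[0.0121,-0.0182,0],0.0389],[-1,[0.0121,-0.0182,0],0.0389],[-1,[0.0121,-0.0182,0],0.0389],[-1,[0.0121,-0.0182,0],0.0389],[-1,[0.0121,-0.0182,0],0.0389],[-1,[0.0121,-0.0182,0],0.0389]])

```text
clock: 19.27
ee_pos: [0.4993, 0.081, 0.1157]
tool_rot: [-1.709, -2.636, 0.001]
ft_force: [0.6, -0.0, 0.1]
grip_width: -0.0001
gripper_force: 0.0
```

carry_out(targets=[[-1,[0.0121,-0.0182,0],0.0389],[-1,[0.0121,-0.0182,0],0.0389],[-1,[0.0121,-0.0182,0],0.0389],[-1,[0.0121,-0.0182,0],0.0389],[-1,[0.0121,-0.0182,0],0.0389],[-1,[0.0121,-0.0182,0],0.0389],[-1,[0.0121,-0.0182,0],0.0389],[-1,[0.0121,-0.0182,0],0.0389],[-1,[0.0121,-0.0182,0],0.0389],[-1,[0.0121,-0.0182,0],0.0389]])

```text
clock: 20.1
ee_pos: [0.4681, 0.1078, 0.1158]
tool_rot: [-2.912, -1.179, 0.001]
ft_force: [0.3, 0.2, 0.2]
grip_width: -0.0003
gripper_force: 0.0
```

Run:
```python
from h import *
chk(); screw()
```

```text
t 20.1 case mm [-18.6  30.9] z 115.8 yaw -29.6 j [ 0.11 -0.03  1.68 -0.    1.49  0.91] F [0.3 0.2 0.2] w -0.0
phi 150.38435982983492 r 31.440234368546356 s 17.67149294346339
top 0 wing angle mod180 0 zmax 0 front x -120.11337885784599
scene 93 wing angle mod180 108.94622597124433 zmax 0.1152187402513254 front x -118.44768796999536
```

carry_out(targets=[[-1,[0.0121,-0.0182,0],0.0389],[-1,[0.0121,-0.0182,0],0.0389],[-1,[0.0121,-0.0182,0],0.0389],[-1,[0.0121,-0.0182,0],0.0389],[-1,[0.0121,-0.0182,0],0.0389],[-1,[0.0121,-0.0182,0],0.0389],[-1,[0.0121,-0.0182,0],0.0389],[-1,[0.0121,-0.0182,0],0.0389],[-1,[0,0,0.07],0],[-1,[0,0,0.08],0],[-1,[0,0,0.06],0],[-1,[-0.0098,0.0196,0],-0.0389],[-1,[-0.0098,0.0196,0],-0.0389],[-1,[-0.0098,0.0196,0],-0.0389],[-1,[-0.0098,0.0196,0],-0.0389],[-1,[-0.0098,0.0196,0],-0.0389],[-1,[-0.0098,0.0196,0],-0.0389],[-1,[-0.0098,0.0196,0],-0.0389],[-1,[-0.0098,0.0196,0],-0.0389]])

```text
clock: 21.78
ee_pos: [0.4682, 0.1078, 0.0738]
tool_rot: [-2.901, -1.204, 0.001]
ft_force: [-0.2, 1.2, 0.3]
grip_width: -0.0003
gripper_force: 0.5
```

carry_out(targets=[[-1,[-0.0098,0.0196,0],-0.0389],[-1,[-0.0098,0.0196,0],-0.0389],[-1,[-0.0098,0.0196,0],-0.0389],[-1,[-0.0098,0.0196,0],-0.0389],[-1,[-0.0098,0.0196,0],-0.0389],[-1,[-0.0098,0.0196,0],-0.0389],[-1,[-0.0098,0.0196,0],-0.0389],[-1,[-0.0098,0.0196,0],-0.0389],[-1,[-0.0098,0.0196,0],-0.0389],[-1,[-0.0098,0.0196,0],-0.0389],[-1,[-0.0098,0.0196,0],-0.0389],[-1,[-0.0098,0.0196,0],-0.0389],[-1,[-0.0098,0.0196,0],-0.0389],[-1,[-0.0098,0.0196,0],-0.0389],[-1,[-0.0098,0.0196,0],-0.0389],[-1,[-0.0098,0.0196,0],-0.0389],[-1,[-0.0098,0.0196,0],-0.0389],[-1,[-0.0098,0.0196,0],-0.0389],[-1,[-0.0098,0.0196,0],-0.0389],[-1,[-0.0098,0.0196,0],-0.0389]])

```text
clock: 23.45
ee_pos: [0.5362, 0.1008, 0.074]
tool_rot: [-0.139, 3.138, -0.002]
ft_force: [0.9, -0.7, -0.9]
grip_width: 0.0002
gripper_force: 0.5
```

carry_out(targets=[[-1,[0,-0.02,0],0],[-1,[0,0,-0.11],0],[-1,[0,0,-0.12],0],[-1,[0,0.02,0],0],[-1,[0.0121,-0.0182,0],0.0389],[-1,[0.0121,-0.0182,0],0.0389],[-1,[0.0121,-0.0182,0],0.0389],[-1,[0.0121,-0.0182,0],0.0389],[-1,[0.0121,-0.0182,0],0.0389],[-1,[0.0121,-0.0182,0],0.0389],[-1,[0.0121,-0.0182,0],0.0389],[-1,[0.0121,-0.0182,0],0.0389],[-1,[0.0121,-0.0182,0],0.0389],[-1,[0.0121,-0.0182,0],0.0389],[-1,[0.0121,-0.0182,0],0.0389],[-1,[0.0121,-0.0182,0],0.0389],[-1,[0.0121,-0.0182,0],0.0389],[-1,[0.0121,-0.0182,0],0.0389],[-1,[0.0121,-0.0182,0],0.0389]])

```text
clock: 25.03
ee_pos: [0.4796, 0.0893, 0.1196]
tool_rot: [-2.42, -2.002, 0.001]
ft_force: [-0.6, 0.3, 0.2]
grip_width: 0.0
gripper_force: 0.0
```

Run:
```python
from h import *
chk(); screw()
```

```text
t 25.03 case mm [-33.2  14.7] z 119.6 yaw 5.5 j [ 0.07 -0.01  1.66 -0.    1.5   0.26] F [-0.6  0.3  0.2] w 0.0
phi 185.49950274891177 r 31.638375827854126 s 17.814128521357866
top 0 wing angle mod180 0 zmax 0 front x -204.33494775373677
scene 86 wing angle mod180 109.03735321584655 zmax 0.15137914696860205 front x -212.3656951905137
```

The tray front now reads x≈-212 mm, so it appears to have sprung out. I raise the arm and verify.

carry_out(targets=[[-1,[0,0,-0.15],0],[-1,[0,0,-0.2],0],[-1,[0,0,-0.15],0],[-1,[0,0,0],0],[-1,[0,0,0],0]])

```text
clock: 25.55
ee_pos: [0.4818, 0.0894, 0.2228]
tool_rot: [2.408, 2.013, 0.007]
ft_force: [0.4, -0.1, -0.5]
grip_width: 0.0001
gripper_force: 0.0
```

Run:
```python
from h import *
where(); p=screw(); cup(); save('s6.png',p[90:390,80:400].repeat(2,0).repeat(2,1))
```

```text
t 25.55 case mm [-32.5  12.6] z 222.8 yaw 6.1 j [ 0.07 -0.05  1.49 -0.    1.7   0.25] F [ 0.4 -0.1 -0.5] w 0.0
top 0 wing angle mod180 0 zmax 0 front x -194.17787718275778
scene 96 wing angle mod180 108.58860058132258 zmax 0.11932220246019547 front x -212.3653092942852
cup 215 [-167.1   51.6] 90.6 ztop 0.05050619868196104
```

View pics/s6.png

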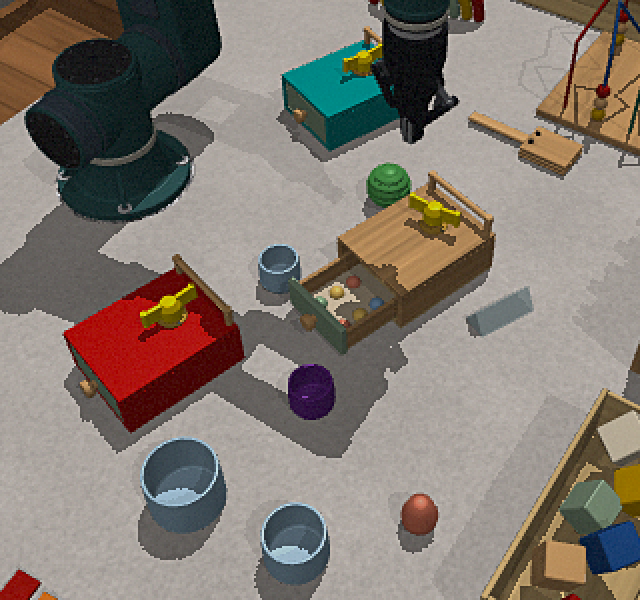

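The picture shows the tray fully out: its panel at (318,315) moved 94 mm from its shut reading. The pale blue cup stands upright at (279,268), clear of the tray, and the other toys are where they were.

```bash
python3 -c "
from plant import manip; print(manip.job_done())"
```

```text
the job is handed in; nothing more can be done
None
```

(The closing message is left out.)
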